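Unhook a brake-pad pack from a bent display peg and stand it in the order tray

TASK

Take the orange brake-pad pack off its display peg by hand-feel: slide it out along the peg and lift its hanging end as it meets the upturned tip, so that the slot follows the wire over and off the end, gently, never forcing it against the peg. Then stand the pack upright, fully down in the narrow middle slot of the green order tray, and let go. Leave the blue pack hanging where it is and do not disturb the bottle or the carton.

Things in the scene. Friction and masses are not known exactly. Their poses are not given: they have to be found in the camera images.
- orange_pack_mid (a point): Orange pack, ~120 g, 100 tall, 50 wide, hung upright on one of the two pegs. Point: its centre, 50 mm up. z up, y across the width, x through it. Lower 68 mm: rigid clamshell 14 mm thick, flat sides 50 mm apart (pinch from above, fingers astride the peg). Above: header 4 mm thick with a slot 12 wide x 14 high, slot centre 33 mm above this point; its top edge rests on the peg.
- blue_pack_mid (a point): Blue pack of the same shape on the other peg; stays hanging. Same centre and axes. The two packs change places from start to start.
- stand: Wire display, fixed. Base plate 150 x 270 x 8 mm, two posts, 12 mm crossbar. Origin: on the bench below the crossbar's middle; z up, y along the crossbar. Two 5 mm wire pegs leave the crossbar at y = +65 and -65 mm, 185 mm up, pointing along -x. Only packs and peg tips stand higher than the crossbar.
- bar (a point): Middle of the crossbar's axis, 185 mm up; axes as stand. From here each peg runs level for 60 to 90 mm, then a straight tip 42 mm long slopes up at 0.2 to 0.85 rad: both unknown, differ each start; feel for them. An upright pack's slot has 2 to 8 mm of vertical play on the tip. Pegs flex 1 mm per 3 to 4 N at the tip. Over 10 N of pack on peg is forcing.
- tray: Green plastic order tray, fixed to the bench, 150 (x) x 82 (y) x 35 mm high, walls 4 mm, floor 5 mm. Origin: centre of its underside. The empty middle slot is 26 mm (x) by 74 mm (y) inside, 30 mm deep, centred on the origin; the compartments either side hold small parts.
- slot (a point): Centre of the middle slot's mouth, level with the tray's rim, 35 mm above the bench; axes as tray (y along the slot).
- lube_mid (a point): Loose black lubricant bottle with a red cap, 42 mm across, 115 mm tall; the point is its centre, 57.5 mm up.
- carton_mid (a point): Loose brown carton, 55 x 80 x 55 mm; the point is its centre, 27.5 mm up.

How it is judged:
By the outcome, as a careful person would: the job done as asked, in the order asked, and still so for the second after the job is handed in, with the robot touching nothing.
It also fails if it takes over 72 s, if anything falls off the work surface, if the arm or the gripper's body presses on something with over 40 N, if the wrist force passes 120 N, or if a joint passes its speed limit or range.

ROBOT

A 6-joint arm with a two-finger parallel gripper is mounted at the origin on the work surface. World frame = base frame: x ahead of the robot, y to its left, z up, the work surface at z = 0. Lengths are in mm, angles in rad, forces in N, time in s.
With the tool pointing down it reaches from about 350 to 775 mm from the base axis. Payload 7.3 kg.
Tool frame: the origin (TCP) lies between the finger pads; the fingertips stand 25 mm ahead of it and the grasp point (between the pads) lies 6 mm ahead of it; z points along the fingers, y is the line along which they close (so a half turn about z gives the same grasp; the last joint's range is limited). The gripper opens to 92 mm and grips with 3 to 60 N. Pads are 19 mm wide; open, the fingers measure 130 mm over their backs; the gripper's body (75 mm by 190 mm) begins 47 mm behind the grasp point.
Start: joints at [1.091, 0.342, 1.524, -0, 1.275, -0.146], TCP at [171.995, 496.048, 219.141] pointing down, gripper open.
Joint ranges: [-2.53, 2.53], [-0.77, 2.02], [0.04, 2.7], [-1, 4.14], [0.28, 2.66], [-3.11, 3.11]. Speed limits (rad/s): [2.57, 2.57, 3.14, 3.14, 3.14, 3.14].

INTERFACE

Orientations are given as [roll, pitch, yaw] about the fixed x, y, z axes, in that order (R = Rz(yaw) Ry(pitch) Rx(roll)).
In Python, from plant import bot gives the robot as it stands.
- The arm moves only by the tool play_rows, never from a script. Its argument "commands" is a list of rows, each an object of numbers: "x", "y", "z": the shift along the tool's x, y, z in m; "twist": the turn about the tool's z in degrees. In form: [{"x": .., "y": .., "z": .., "twist": ..}, ...]. A call has exactly 8 rows; each row is the pose to reach, as a shift and turn from the pose commanded when the call began, along the tool's axes at that moment; what a row does not reach only later rows make up. A row lasts 1/10 s, in which the tool goes at most 50 mm and 8.59 degrees, less where a joint would pass 70% of its speed; a pose out of reach is approached as far as the arm can. A call with a gripper value outside its range is refused whole. "jaw" is the closure, from 0 (fully open) to 1 (shut), set as the call begins (left out, the last holds). The fingers move at their own pace and stop on an object; the grip force is fixed at half the most. Time passes only in rows, so rows that repeat a pose let the fingers close, or fill a call up. It gives the time, the measured TCP pose, the force, the opening and the grip force at its end, in the units of the state.
- bot.get_obs(): the state, without advancing time (a new reading comes with each control period).
- bot.capture(name): name is "side" or "top"; returns a dict with "pixels" (480x640x3 uint8, red, green, blue), "fx", "fy", "cx", "cy" (pixels), "k1" (the pictures are not rectified: a ray, as slopes to the right and down, at radius r is drawn at 1 + k1 r^2 times it, then the intrinsics apply), "eye" and "rotation" of the camera in the world. Camera axes: x right, y down, z forward; pixel columns grow to the right and rows downward; lengths in mm; the calibration is good to about 2 mm. A picture is of the moment at which its call begins. There is no depth.
- bot.close_job(): hands the job in; it is judged then, once.
The state is a dict: "time": time; "joint_positions": joint angles; "dq": joint speeds; "tau": joint torques, N m; "tool_pos": TCP position; "tcp_rot": TCP orientation; "contact_force": force on the tool from outside, world axes, zero at the start; "moment": the same for the moment, N m; "grip_width": finger opening in mm; "finger_force": force on a finger pad.
Only numpy, scipy, OpenCV 4.12 (cv2) and the standard library are available. Lean on these libraries where they do the work, as an engineer would, in place of code of your own. Each camera call takes 0.05 s, during which the arm holds its last target. There are 200 camera calls.

## Working session

There is one attempt and no reset: what is moved stays moved. The work goes in short steps, Python scripts to look and compute and a tool call to move; the robot and the scene stay as the last step left them, time stands still between calls to the robot, and variables do not carry over. Pictures are saved under pics/ and viewed, at most 10 in all, crops included, and the job is handed in when it is done.

Besides the shell and the picture viewer there is one more tool, called as name(argument=value, ...), one argument or row to a line, values as JSON. play_rows: Moves the arm, as the interface text tells. Its arguments: {"type":"object","properties":{"commands":{"type":"array"},"jaw":{"type":"number"}},"required":["commands"]}

```bash
ls; mkdir -p pics; python3 - <<'E'
from plant import bot
import cv2
o=bot.get_obs(); print(o)
for n in("side","top"):
    c=bot.capture(n); cv2.imwrite(f"pics/{n}0.png",c["pixels"][:,:,::-1]); print(n,{k:v for k,v in c.items() if k!="pixels"})
E
```

```text
pics
{'time': 0.0, 'joint_positions': array([ 1.09103687e+00,  3.42738487e-01,  1.52503381e+00,  2.07208614e-05,
        1.27538846e+00, -1.45954875e-01]), 'dq': array([ 0.00210659,  0.00069313, -0.00019164,  0.00104339, -0.00070777,
       -0.00167114]), 'tau': array([ 1.58747025e-03, -4.31255114e+01, -2.44218117e+01,  7.18911644e-02,
        5.61749493e-02, -1.27872236e-04]), 'tool_pos': array([171.76404592, 495.6592732 , 218.43092822]), 'tcp_rot': array([-3.14004410e+00, -2.47664025e-04,  2.80778184e+00]), 'contact_force': array([-0.22478934,  0.27797423,  0.02434193]), 'moment': array([-0.02032174,  0.02097583,  0.0013197 ]), 'finger_force': 0.0, 'grip_width': 92.059003539228}
side {'fx': 544.0403932260193, 'fy': 544.0403932260193, 'cx': 317.7599692505544, 'cy': 241.773165690421, 'k1': -0.1556299712476988, 'eye': array([ 441.99718047, -847.14764826,  790.7074735 ]), 'rotation': array([-2.23679198,  0.02130173, -0.14493803])}
top {'fx': 447.10063585642376, 'fy': 447.10063585642376, 'cx': 318.0738900465773, 'cy': 247.37495314362758, 'k1': -0.07444249400673078, 'eye': array([493.70432597, -16.07467179, 894.51032536]), 'rotation': array([-3.04570461, -0.03175849, -1.58790897])}
```

View pics/side0.png

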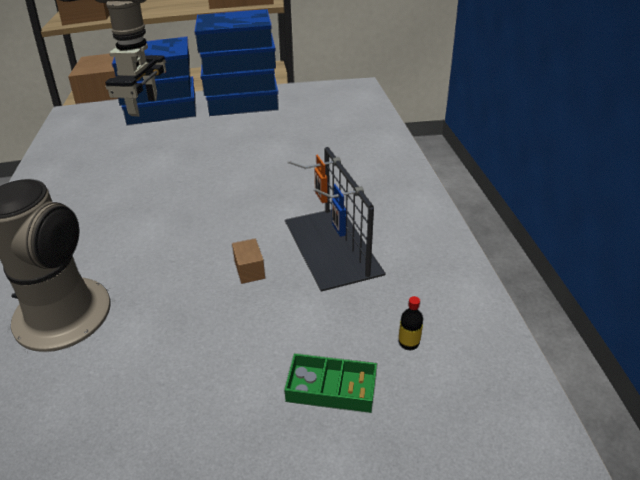

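View pics/top0.png

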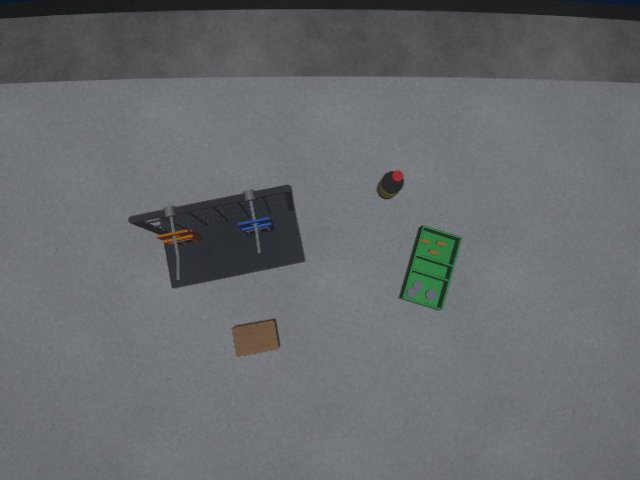

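```bash
cat > h.py <<'E'
import numpy as np, cv2
from scipy.spatial.transform import Rotation as Ro
from scipy.optimize import least_squares
from plant import bot
def cam(n):
    c=bot.capture(n); c["R"]=Ro.from_euler("xyz",c["rotation"]).as_matrix(); return c
def proj(c,P):
    p=(np.atleast_2d(P)-c["eye"])@c["R"]; s=p[:,:2]/p[:,2:]
    s=s*(1+c["k1"]*(s**2).sum(1,keepdims=True))
    return s*[c["fx"],c["fy"]]+[c["cx"],c["cy"]]
def atz(c,uv,z):
    f=lambda q: proj(c,[q[0],q[1],z])[0]-uv
    return least_squares(f,[500,0]).x
def tri(cs,uvs):
    return least_squares(lambda q: np.concatenate([proj(c,q)[0]-u for c,u in zip(cs,uvs)]),[500,100,100])
def crop(c,box,k,name):
    x,y,x2,y2=box
    cv2.imwrite(name,cv2.resize(c["pixels"][y:y2,x:x2,::-1],None,fx=k,fy=k,interpolation=cv2.INTER_CUBIC))
E
python3 - <<'E'
from h import *
s=cam("side");t=cam("top")
crop(s,(280,140,390,290),4,"pics/s1.png"); crop(t,(125,175,310,295),4,"pics/t1.png")
# sanity and rough
print(atz(t,[431,268],35),atz(s,[332,382],35))
print(tri([s,t],[[289,163],[178,279]]).x, tri([s,t],[[338,162],[169,212]]).x, tri([s,t],[[360,191],[249,196]]).x)
for n,c in(("s",s),("t",t)):
    b=c["pixels"].astype(int); m=((b[...,1]>1.6*b[...,0])&(b[...,1]>1.6*b[...,2])&(b[...,1]>40)).astype(np.uint8)
    k,l,st,ce=cv2.connectedComponentsWithStats(m); i=1+st[1:,4].argmax()
    print(n,cv2.minAreaRect(np.argwhere(l==i)[:,::-1].astype(np.float32)),cv2.boxPoints(cv2.minAreaRect(np.argwhere(l==i)[:,::-1].astype(np.float32))))
E
```

```text
[ 532.46396467 -264.28178836] [ 533.033266   -280.19993371]
[514.6962721  177.44725414 203.29051832] [624.25924474 199.54520035 181.37259187] [647.86636568  70.01473687 184.07918472]
s ((329.85662841796875, 382.21844482421875), (87.98146057128906, 48.72279739379883), 6.709836959838867) [[283.3208  401.27307]
 [289.0136  352.88397]
 [376.39246 363.16382]
 [370.69965 411.55292]]
t ((431.867919921875, 267.4622497558594), (41.20816421508789, 76.50981903076172), 15.945395469665527) [[401.54718 298.5849 ]
 [422.56604 225.01886]
 [462.18866 236.3396 ]
 [441.1698  309.90564]]
```

View pics/s1.png

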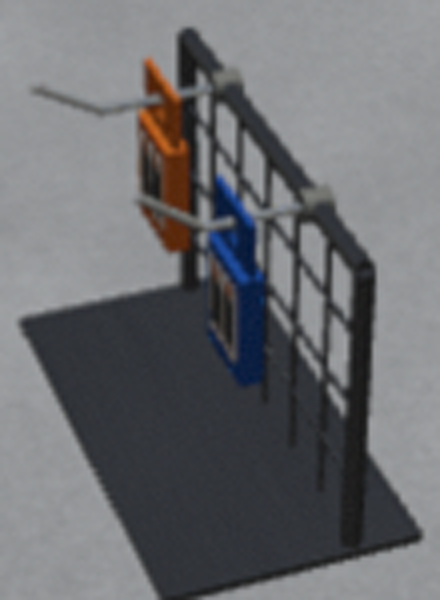

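View pics/t1.png

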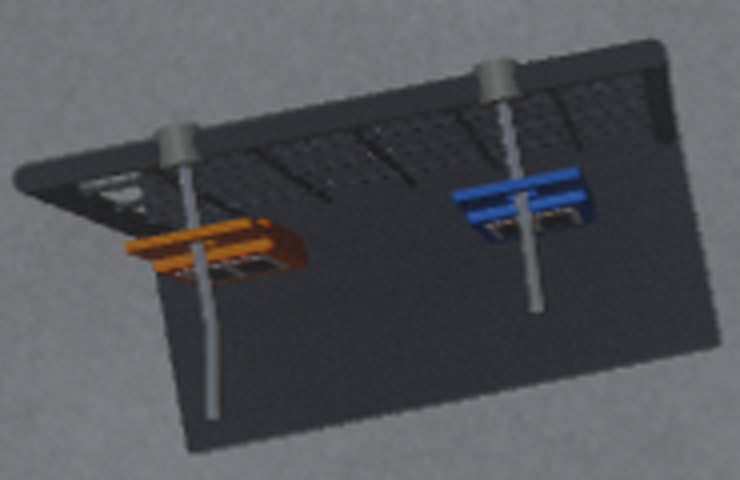

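```bash
cat > fit.py <<'E'
from h import *
from scipy.optimize import minimize
s=cam("side");t=cam("top")
S=lambda u,v:(s,np.array([280+u/4,140+v/4])); T=lambda u,v:(t,np.array([125+u/4,175+v/4]))
# q: x,y,yaw,h,xf,L,a,Lpack,dzpack
def obs(q):
    x,y,w,h,xf,L,a,p,tb,ab=q
    tip=lambda L,a,yy:(-L-42*np.cos(a),yy,185+42*np.sin(a))
    return [(T(180,143),(0,65,187)),(T(497,78),(0,-65,187)),(S(228,79),(0,65,187)),(S(318,199),(0,-65,187)),
     (T(190,452),(-xf,135,8)),(T(720,345),(-xf,-135,8)),(S(22,322),(-xf,135,8)),(S(165,600),(-xf,-135,8)),(S(420,537),(150-xf,-135,8)),
     (T(20,177),(0,h,188)),(T(662,50),(0,-h,188)),
     (T(213,417),tip(L,a,65)),(S(33,90),tip(L,a,65)),(T(209,318),(-L,65,185)),(S(104,111),(-L,65,185)),
     (T(537,310),tip(tb,ab,-65)),(S(138,200),tip(tb,ab,-65)),(S(183,220),(-tb,-65,185)),
     (T(128,246),(-p,90,197.5)),(T(270,222),(-p,40,197.5)),(S(148,60),(-p,90,197.5)),(S(181,92),(-p,40,197.5))]
def W(q,P): return Ro.from_euler("z",q[2]).apply(P)+[q[0],q[1],0]
def res(q): return np.concatenate([proj(c,W(q,P))[0]-u for (c,u),P in obs(q)])
r=least_squares(res,[640,135,-0.17,135,140,75,.45,30,75,.5],loss="soft_l1")
q=r.x; print(np.round(q,3)); print(np.round(res(q).reshape(-1,2),1).tolist())
print("pack",W(q,(-q[7],65,147.5)),"tip",W(q,(-q[5]-42*np.cos(q[6]),65,185+42*np.sin(q[6]))))
def hull(c):
    b=c["pixels"].astype(int); m=((b[...,1]>1.6*b[...,0])&(b[...,1]>1.6*b[...,2])&(b[...,1]>40)).astype(np.uint8)
    k,l,st,_=cv2.connectedComponentsWithStats(m); i=1+st[1:,4].argmax()
    return cv2.convexHull(np.argwhere(l==i)[:,::-1].astype(np.float32))
B=np.array([(a*75,b*41,z) for a in(-1,1) for b in(-1,1) for z in(0,35)])
def cost(g,cs):
    P=Ro.from_euler("z",g[2]).apply(B)+[g[0],g[1],0]; j=0
    for c,H in cs:
        h=cv2.convexHull(proj(c,P).astype(np.float32)); i=cv2.intersectConvexConvex(h,H)[0]
        j-=i/(cv2.contourArea(h)+cv2.contourArea(H)-i)
    return j
cs=[(s,hull(s)),(t,hull(t))]
for k in (cs,cs[:1],cs[1:]):
    m=minimize(cost,[533,-272,-.25],args=(k,),method="Nelder-Mead",options=dict(initial_simplex=[[533,-272,-.25],[543,-272,-.25],[533,-262,-.25],[533,-272,-.1]])); print(m.x,m.fun)
E
python3 fit.py
```

```text
[6.35672e+02 1.32222e+02 1.83000e-01 1.30889e+02 1.10737e+02 7.27780e+01
 4.68000e-01 3.84540e+01 6.56150e+01 7.28000e-01]
[[0.1, -0.1], [0.7, 0.4], [-0.3, 1.1], [-0.6, 0.8], [-0.9, -0.0], [0.7, -0.1], [-0.8, -1.4], [-0.8, -0.3], [0.9, -1.0], [-0.3, -0.7], [-0.3, -0.5], [0.6, -1.2], [0.4, 0.6], [0.8, 0.7], [-0.4, -0.2], [0.3, 0.1], [-1.0, -1.2], [2.9, 2.6], [-0.4, -0.2], [-4.7, -0.5], [-0.4, -0.4], [-1.2, 2.1]]
pack [586.00445441 189.11590882 147.5       ] tip [515.40040799 176.0151612  203.9437653 ]
[ 5.33725233e+02 -2.65670676e+02 -3.13849800e-01] -1.8368794064542149
[ 5.33256110e+02 -2.64841833e+02 -3.10615097e-01] -0.9498494327719953
[ 5.35920473e+02 -2.67008224e+02 -3.32429096e-01] -0.88861957624682
```

```bash
cat > sh.py <<'E'
import sys,numpy as np
from plant import bot
# usage: x y z yaw target TCP -> shift (mm) in tool axes, twist deg
o=bot.get_obs(); w=o["tcp_rot"][2]; p=o["tool_pos"]
t=np.array([float(a) for a in sys.argv[1:5]]); d=t[:3]-p
print("x",d[0]*np.cos(w)+d[1]*np.sin(w),"y",d[0]*np.sin(w)-d[1]*np.cos(w),"z",-d[2],"twist",-np.degrees((t[3]-w+np.pi)%(2*np.pi)-np.pi), o["time"],p,w,o["contact_force"])
E
python3 sh.py 586 189.1 260 3.325
```

```text
x -491.727167651974 y -154.22189332548106 z -41.08481789442257 twist -29.636642488513267 0.3 [171.95795116 495.93738622 218.91518211] 2.807743009338998 [ 0.72424629 -0.03225665  0.52119322]
```

play_rows(
  commands=[
    {"x": -0.03,"y": -0.01,"z": -0.02,"twist": -2},
    {"x": -0.07,"y": -0.022,"z": -0.041,"twist": -5},
    {"x": -0.11,"y": -0.035,"z": -0.041,"twist": -8},
    {"x": -0.15,"y": -0.047,"z": -0.041,"twist": -11},
    {"x": -0.19,"y": -0.06,"z": -0.041,"twist": -14},
    {"x": -0.23,"y": -0.072,"z": -0.041,"twist": -17},
    {"x": -0.27,"y": -0.085,"z": -0.041,"twist": -20},
    {"x": -0.31,"y": -0.097,"z": -0.041,"twist": -20},
  ],
  jaw=0,
)

```text
time: 1.1
tool_pos: [434.3, 301.6, 260.2]
tcp_rot: [3.141, 0.0, -3.125]
contact_force: [-0.8, 0.0, -0.1]
grip_width: 91.5
finger_force: 0.0
```

```bash
python3 sh.py 586 189.1 260 3.325
```

```text
x -149.83161833810337 y -114.97864398392191 z 0.21014660523758266 twist -9.550660409397976 1.1 [434.26732242 301.55797873 260.21014661] -3.124875777063451 [-0.79109569  0.00662517 -0.14622826]
```

play_rows(
  commands=[
    {"x": -0.03,"y": -0.023,"z": 0,"twist": -2},
    {"x": -0.06,"y": -0.046,"z": 0,"twist": -4},
    {"x": -0.09,"y": -0.069,"z": 0,"twist": -6},
    {"x": -0.12,"y": -0.092,"z": 0,"twist": -8},
    {"x": -0.14,"y": -0.107,"z": 0,"twist": -9.5},
    {"x": -0.15,"y": -0.115,"z": 0,"twist": -9.5},
    {"x": -0.15,"y": -0.115,"z": 0,"twist": -9.5},
    {"x": -0.15,"y": -0.115,"z": 0,"twist": -9.5},
  ],
)

```text
time: 1.9
tool_pos: [584.1, 190.8, 260.0]
tcp_rot: [3.141, -0.001, -2.961]
contact_force: [0.9, -0.8, 0.3]
grip_width: 91.6
finger_force: 0.0
```

```bash
python3 sh.py 586 189.1 168.5 3.325; python3 - <<'E'
from h import *
s=cam("side");t=cam("top")
a=cv2.resize(s["pixels"][120:240,265:385,::-1],None,fx=4,fy=4,interpolation=cv2.INTER_CUBIC)
cv2.imwrite("pics/s2.png",a)
E
```

```text
x -1.5911222958961289 y -2.0417458506344075 z 91.51102265140162 twist -0.14404091622364568 1.9 [584.06751219 190.82217512 260.01102265] -2.9606992954252775 [ 0.88011671 -0.75097867  0.25854039]
```

View pics/s2.png

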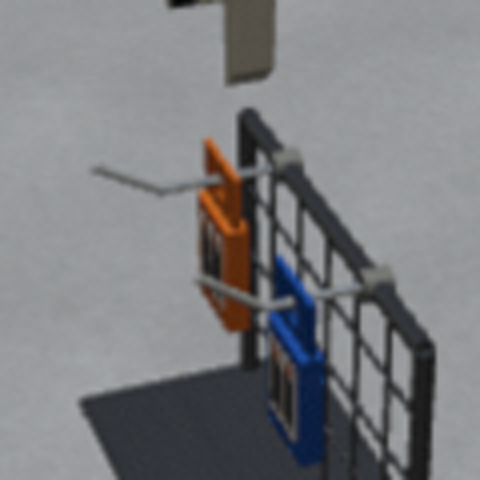

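```bash
python3 - <<'E'
from h import *
s=cam("side");q=(635.67,132.22,.183)
W=lambda P:Ro.from_euler("z",q[2]).apply(P)+[q[0],q[1],0]
pr=lambda P:np.round((proj(s,W(P))-[265,120])*4,0).tolist()
x=-38.45
print("shell near top L,R, bottom L,R",pr([(x-7,40,165.5),(x+7,40,165.5),(x-7,40,97.5),(x+7,40,97.5)]))
print("header near top, far top",pr([(x-2,40,197.5),(x+2,40,197.5),(x-2,90,197.5),(x+2,90,197.5)]))
o=bot.get_obs();p=o["tool_pos"];w=o["tcp_rot"][2]
l=Ro.from_euler("z",-q[2]).apply([p-[q[0],q[1],0]]);print("tcp in stand",l)
l=l[0]
for yy in(46,65):print("fingertip",yy,pr([(l[0]-9.5,l[1]-yy,l[2]-25),(l[0]+9.5,l[1]-yy,l[2]-25)]))
E
```

```text
shell near top L,R, bottom L,R [[225.0, 233.0], [249.0, 229.0], [227.0, 336.0], [250.0, 331.0]]
header near top, far top [[233.0, 181.0], [240.0, 180.0], [203.0, 139.0], [210.0, 138.0]]
tcp in stand [[-40.12685787  67.44980997 260.52471893]]
fingertip 46 [[227.0, 138.0], [261.0, 131.0]]
fingertip 65 [[239.0, 155.0], [273.0, 148.0]]
```

```bash
python3 - <<'E'
from h import *
s=cam("side");t=cam("top")
for nm,c,p,w in(("start",s,np.array([172,496,219.]),2.808),("now s",s,bot.get_obs()["tool_pos"],-2.961),("now t",t,bot.get_obs()["tool_pos"],-2.961)):
    R=Ro.from_euler("xyz",[np.pi,0,w])
    print(nm,np.round(proj(c,p+R.apply([(a,b,25) for b in(-65,-46,46,65) for a in(-9.5,9.5)])),0).tolist())
crop(t,(110,150,310,290),4,"pics/t3.png")
a=s["pixels"][60:210,230:380,::-1]; cv2.imwrite("pics/s3.png",cv2.resize(a,None,fx=4,fy=4,interpolation=cv2.INTER_CUBIC))
E
```

```text
start [[139.0, 131.0], [132.0, 130.0], [142.0, 127.0], [135.0, 127.0], [157.0, 112.0], [151.0, 112.0], [160.0, 109.0], [154.0, 109.0]]
now s [[333.0, 157.0], [325.0, 159.0], [330.0, 153.0], [322.0, 154.0], [316.0, 134.0], [308.0, 136.0], [314.0, 131.0], [306.0, 132.0]]
now t [[205.0, 217.0], [208.0, 229.0], [193.0, 219.0], [195.0, 231.0], [132.0, 231.0], [134.0, 243.0], [120.0, 233.0], [122.0, 246.0]]
```

View pics/s3.png

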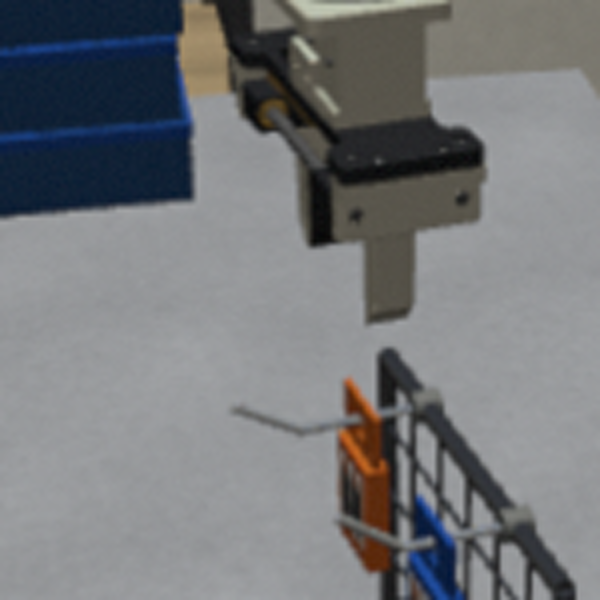

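View pics/t3.png

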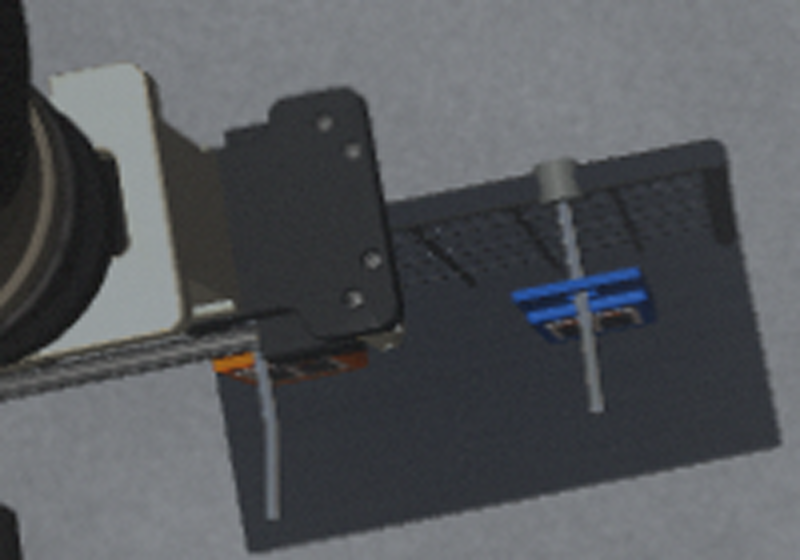

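```bash
python3 - <<'E'
from h import *
s=cam("side");t=cam("top"); p=bot.get_obs()["tool_pos"]
R=Ro.from_euler("xyz",[np.pi,0,-2.961])
for d in(25,0,-20,-40,-60,-80):
  print(d,[np.round(proj(c,p+R.apply([(-9.5,-65,d),(9.5,-65,d),(-9.5,-46,d),(9.5,-46,d)])),0).tolist() for c in(s,t)])
for r in range(110,164,3): print(r, s["pixels"][r,314:344:3].tolist())
E
```

```text
25 [[[334.0, 157.0], [325.0, 159.0], [330.0, 153.0], [322.0, 155.0]], [[206.0, 216.0], [208.0, 229.0], [193.0, 219.0], [195.0, 231.0]]]
0 [[[333.0, 146.0], [325.0, 148.0], [330.0, 142.0], [322.0, 144.0]], [[202.0, 213.0], [204.0, 226.0], [189.0, 216.0], [191.0, 229.0]]]
-20 [[[333.0, 138.0], [325.0, 139.0], [330.0, 134.0], [321.0, 135.0]], [[199.0, 211.0], [201.0, 224.0], [185.0, 214.0], [187.0, 227.0]]]
-40 [[[333.0, 129.0], [324.0, 130.0], [330.0, 125.0], [321.0, 126.0]], [[195.0, 208.0], [197.0, 222.0], [181.0, 211.0], [183.0, 225.0]]]
-60 [[[333.0, 120.0], [324.0, 121.0], [330.0, 116.0], [321.0, 117.0]], [[191.0, 206.0], [194.0, 220.0], [177.0, 208.0], [179.0, 223.0]]]
-80 [[[333.0, 110.0], [324.0, 112.0], [330.0, 107.0], [321.0, 108.0]], [[187.0, 203.0], [190.0, 217.0], [173.0, 206.0], [175.0, 220.0]]]
110 [[89, 86, 74], [89, 85, 76], [90, 86, 76], [88, 84, 74], [90, 86, 77], [89, 85, 75], [89, 85, 74], [88, 84, 74], [89, 85, 75], [90, 86, 76]]
113 [[92, 87, 77], [74, 72, 66], [44, 43, 41], [90, 85, 75], [90, 84, 76], [89, 85, 74], [90, 86, 76], [90, 86, 76], [89, 86, 75], [90, 
[... 1937 characters left out ...]
4, 155], [150, 153, 154], [150, 153, 154]]
152 [[150, 152, 155], [150, 152, 154], [148, 151, 153], [151, 153, 156], [30, 30, 30], [52, 56, 60], [87, 89, 90], [153, 155, 158], [153, 154, 157], [151, 153, 156]]
155 [[150, 153, 155], [179, 100, 54], [152, 155, 158], [152, 153, 156], [29, 28, 29], [40, 39, 40], [51, 54, 60], [128, 130, 131], [149, 151, 154], [152, 155, 156]]
158 [[154, 156, 159], [90, 44, 21], [169, 136, 121], [150, 153, 156], [31, 31, 30], [104, 106, 107], [55, 55, 55], [116, 118, 114], [118, 120, 115], [151, 153, 154]]
161 [[154, 156, 158], [85, 41, 18], [117, 57, 17], [156, 143, 141], [47, 49, 51], [112, 120, 126], [100, 105, 109], [91, 93, 91], [58, 59, 64], [142, 145, 146]]
```

play_rows(
  commands=[
    {"x": -0.0015,"y": -0.002,"z": 0.01},
    {"x": -0.0015,"y": -0.002,"z": 0.025},
    {"x": -0.0015,"y": -0.002,"z": 0.04},
    {"x": -0.0015,"y": -0.002,"z": 0.05},
    {"x": -0.0015,"y": -0.002,"z": 0.058},
    {"x": -0.0015,"y": -0.002,"z": 0.065},
    {"x": -0.0015,"y": -0.002,"z": 0.07},
    {"x": -0.0015,"y": -0.002,"z": 0.07},
  ],
)

```text
invalid input at $.commands[0]: expected keys x, y, z, twist
```

```bash
python3 sh.py 586 189.1 168.5 3.325; python3 - <<'E'
from h import *
s=cam("side");t=cam("top")
a=s["pixels"][80:230,250:390,::-1]; b=t["pixels"][150:290,110:250,::-1]
cv2.imwrite("pics/st4.png",np.hstack([cv2.resize(i,(400,400),interpolation=cv2.INTER_CUBIC) for i in(a[:140],b)]))
E
```

```text
x -1.2544026190846227 y -1.8933576110880017 z 91.93388740213481 twist -0.08440104125018381 2.25 [584.42373113 190.73514691 260.4338874 ] -2.9596583832415133 [-0.1247226   0.16306615  0.55726249]
```

View pics/st4.png

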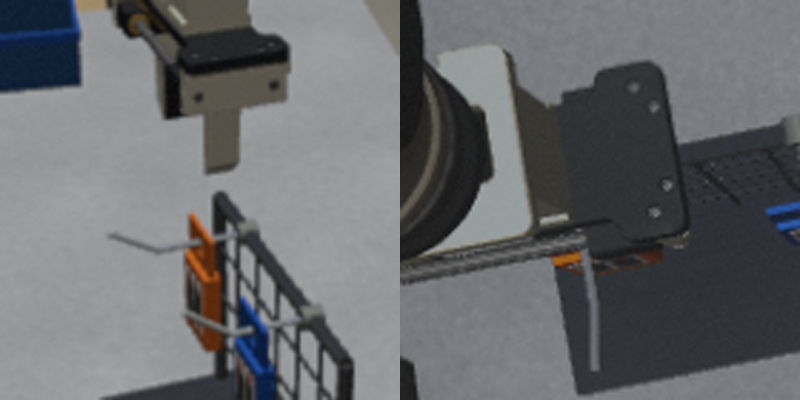

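play_rows(
  commands=[
    {"x": -0.0015,"y": -0.002,"z": 0.01,"twist": 0},
    {"x": -0.0015,"y": -0.002,"z": 0.025,"twist": 0},
    {"x": -0.0015,"y": -0.002,"z": 0.04,"twist": 0},
    {"x": -0.0015,"y": -0.002,"z": 0.05,"twist": 0},
    {"x": -0.0015,"y": -0.002,"z": 0.06,"twist": 0},
    {"x": -0.0015,"y": -0.002,"z": 0.07,"twist": 0},
    {"x": -0.0015,"y": -0.002,"z": 0.075,"twist": 0},
    {"x": -0.0015,"y": -0.002,"z": 0.075,"twist": 0},
  ],
)

```text
time: 3.15
tool_pos: [586.4, 188.4, 184.4]
tcp_rot: [3.142, -0.001, -2.961]
contact_force: [-0.7, -0.2, 0.3]
grip_width: 91.8
finger_force: 0.0
```

```bash
python3 sh.py 586 189.1 168.5 3.325; python3 - <<'E'
from h import *
s=cam("side"); p=bot.get_obs()["tool_pos"]
R=Ro.from_euler("xyz",[np.pi,0,-2.961])
print([np.round(proj(s,p+R.apply([(0,-65,d),(0,-46,d)])),0).tolist() for d in(25,-20)])
for r in range(140,204,4): print(r, s["pixels"][r,318:342:3].tolist())
E
```

```text
x 0.26948838656192536 y 0.8015305155195762 z 15.853340020597159 twist -0.1362762710675552 3.15 [586.40939361 188.36008647 184.35334002] -2.960563776802055 [-0.65568025 -0.24400618  0.29691035]
[[[331.0, 189.0], [328.0, 185.0]], [[331.0, 171.0], [328.0, 167.0]]]
140 [[18, 19, 21], [16, 16, 15], [12, 14, 15], [11, 12, 11], [25, 24, 23], [34, 34, 31], [51, 50, 44], [74, 72, 64]]
144 [[91, 87, 76], [90, 86, 77], [92, 86, 76], [91, 87, 76], [91, 87, 77], [90, 86, 77], [89, 85, 75], [92, 88, 77]]
148 [[92, 88, 78], [61, 60, 56], [91, 87, 77], [91, 85, 76], [90, 86, 76], [91, 87, 77], [92, 87, 78], [91, 87, 76]]
152 [[91, 87, 76], [87, 85, 75], [91, 87, 76], [92, 88, 78], [91, 87, 77], [88, 84, 74], [101, 99, 92], [114, 114, 111]]
156 [[140, 89, 56], [139, 140, 141], [85, 81, 71], [86, 82, 72], [86, 82, 72], [86, 82, 72], [135, 137, 139], [146, 148, 150]]
160 [[86, 38, 11], [177, 114, 76], [84, 82, 73], [86, 82, 72], [86, 81, 72], [84, 80, 71], [100, 103, 99], [93, 94, 91]]
164 [[122, 119, 118], [87, 45, 23], [84, 81, 72], [86, 82, 74], [85, 81, 72], [87, 82, 72], [44, 43, 44], [51, 54, 59]
[... 410 characters left out ...]
2, 43, 14], [56, 32, 25], [141, 143, 146], [57, 57, 58], [100, 102, 102], [71, 71, 73]]
184 [[38, 37, 36], [100, 53, 29], [93, 42, 12], [60, 38, 33], [140, 142, 144], [45, 48, 61], [141, 146, 160], [79, 80, 82]]
188 [[33, 35, 34], [97, 51, 28], [93, 42, 14], [56, 32, 25], [77, 78, 80], [34, 39, 49], [20, 55, 119], [55, 65, 89]]
192 [[73, 68, 64], [106, 102, 97], [108, 90, 80], [53, 30, 22], [142, 144, 146], [54, 57, 66], [12, 30, 61], [21, 56, 119]]
196 [[96, 62, 49], [95, 57, 38], [89, 43, 19], [68, 61, 58], [112, 114, 111], [121, 123, 122], [91, 95, 96], [23, 36, 60]]
200 [[148, 152, 154], [96, 51, 25], [91, 41, 11], [59, 34, 22], [136, 137, 139], [22, 60, 131], [16, 41, 86], [13, 40, 86]]
```

play_rows(
  commands=[
    {"x": 0,"y": 0.0005,"z": 0,"twist": 0},
    {"x": 0,"y": 0.0005,"z": 0,"twist": 0},
    {"x": 0,"y": 0.0005,"z": 0,"twist": 0},
    {"x": 0,"y": 0.0005,"z": 0,"twist": 0},
    {"x": 0,"y": 0.0005,"z": 0,"twist": 0},
    {"x": 0,"y": 0.0005,"z": 0,"twist": 0},
    {"x": 0,"y": 0.0005,"z": 0,"twist": 0},
    {"x": 0,"y": 0.0005,"z": 0,"twist": 0},
  ],
  jaw=0.38,
)

```text
time: 4.0
tool_pos: [586.6, 188.9, 185.1]
tcp_rot: [3.141, 0.0, -2.961]
contact_force: [0.2, 0.3, -0.9]
grip_width: 56.8
finger_force: 0.0
```

play_rows(
  commands=[
    {"x": 0,"y": 0,"z": 0,"twist": 0},
    {"x": 0,"y": 0,"z": 0,"twist": 0},
    {"x": 0,"y": 0,"z": 0,"twist": 0},
    {"x": 0,"y": 0,"z": 0,"twist": 0},
    {"x": 0,"y": 0,"z": 0,"twist": 0},
    {"x": 0,"y": 0,"z": 0,"twist": 0},
    {"x": 0,"y": 0,"z": 0,"twist": 0},
    {"x": 0,"y": 0,"z": 0,"twist": 0},
  ],
  jaw=0.52,
)

```text
time: 4.8
tool_pos: [586.6, 188.9, 185.1]
tcp_rot: [3.142, 0.0, -2.96]
contact_force: [0.7, -0.4, 1.0]
grip_width: 46.7
finger_force: 30.0
```

```bash
python3 - <<'E'
from h import *
s=cam("side"); p=bot.get_obs()["tool_pos"]
R=Ro.from_euler("xyz",[np.pi,0,-2.961])
for h in(25,35,45): print([np.round(proj(s,p+R.apply([(0,-h,d)])),0).tolist() for d in(25,-20)])
b=s["pixels"].astype(int)
for r in range(140,200,3): print(r, " ".join("%d/%d/%d"%tuple(v) for v in b[r,312:342:3]))
E
```

```text
[[[325.0, 180.0]], [[324.0, 162.0]]]
[[[326.0, 182.0]], [[326.0, 164.0]]]
[[[328.0, 184.0]], [[327.0, 166.0]]]
140 51/41/25 70/62/46 16/16/18 19/19/18 13/14/15 22/21/20 27/26/25 51/50/46 73/71/63 90/85/76
143 42/34/20 85/80/66 80/77/69 91/87/76 90/86/75 93/89/78 90/87/76 91/87/77 93/87/77 91/86/76
146 42/42/37 60/57/51 91/86/77 89/85/75 91/87/78 90/86/76 91/87/78 92/87/78 89/85/74 90/86/76
149 66/63/56 60/57/51 90/86/76 36/36/35 90/86/77 90/86/76 90/85/75 91/87/77 91/87/76 91/87/76
152 64/62/55 50/48/44 93/89/78 87/84/74 90/87/77 90/86/76 90/86/76 89/86/78 115/114/113 130/131/131
155 85/84/79 31/21/17 110/84/65 84/80/70 85/82/71 86/83/74 87/82/74 53/56/62 149/150/152 152/154/157
158 155/156/159 140/134/133 132/69/24 86/83/73 84/81/72 86/82/73 86/82/72 90/92/90 120/122/118 121/123/119
161 152/154/157 154/155/158 85/40/15 88/85/75 85/81/72 85/82/73 85/81/73 71/73/74 75/77/77 68/69/69
164 147/151/155 140/144/149 121/118/116 88/85/75 85/81/72 79/75/67 94/94/89 48/49/48 43/44/42 52/54/60
167 124/126/128 149/114/95 95/44/15 73/58/47 76/50/36 42/43/40 146/147/149 70/71/72 140/143/145 47/49/
[... 336 characters left out ...]
/59 91/78/70 106/51/22 92/42/15 53/31/23 140/142/144 60/60/60 85/87/88 82/82/84
182 153/155/157 77/66/59 48/41/38 100/53/29 92/43/13 58/37/34 140/141/144 57/57/58 154/156/157 45/45/47
185 155/157/160 88/81/79 32/32/33 98/52/29 92/40/14 56/32/25 117/120/123 40/46/58 110/123/157 86/86/88
188 154/156/158 109/106/104 31/32/31 94/49/26 91/41/12 54/29/21 78/79/81 30/34/46 23/57/120 57/66/90
191 151/153/155 89/77/72 97/96/94 113/100/90 91/43/21 56/29/18 141/143/145 49/56/65 11/28/60 29/69/144
194 151/153/155 142/140/140 90/65/52 83/53/42 88/85/82 110/109/103 143/145/147 61/65/72 81/89/105 16/33/64
197 149/151/153 150/152/155 124/104/89 93/49/27 93/43/16 58/36/28 87/86/84 80/86/105 38/44/62 22/37/66
```

play_rows(
  commands=[
    {"x": 0,"y": 0,"z": 0,"twist": 0},
    {"x": 0,"y": 0,"z": 0,"twist": 0},
    {"x": 0,"y": 0,"z": 0,"twist": 0},
    {"x": 0,"y": 0,"z": 0.004,"twist": 0},
    {"x": 0,"y": 0,"z": 0.008,"twist": 0},
    {"x": 0,"y": 0,"z": 0.012,"twist": 0},
    {"x": 0,"y": 0,"z": 0.016,"twist": 0},
    {"x": 0,"y": 0,"z": 0.016,"twist": 0},
  ],
  jaw=0.3,
)

```text
time: 5.65
tool_pos: [586.2, 188.8, 168.2]
tcp_rot: [3.142, -0.002, -2.961]
contact_force: [-0.2, 0.3, -0.5]
grip_width: 64.5
finger_force: 0.0
```

play_rows(
  commands=[
    {"x": 0,"y": 0,"z": 0,"twist": 0},
    {"x": 0,"y": 0,"z": 0,"twist": 0},
    {"x": 0,"y": 0,"z": 0,"twist": 0},
    {"x": 0,"y": 0,"z": 0,"twist": 0},
    {"x": 0,"y": 0,"z": 0,"twist": 0},
    {"x": 0,"y": 0,"z": 0,"twist": 0},
    {"x": 0,"y": 0,"z": 0,"twist": 0},
    {"x": 0,"y": 0,"z": 0,"twist": 0},
  ],
  jaw=0.55,
)

```text
time: 6.45
tool_pos: [586.7, 189.0, 169.3]
tcp_rot: [3.142, 0.0, -2.96]
contact_force: [0.6, -0.1, 1.8]
grip_width: 49.3
finger_force: 30.0
```

```bash
python3 sh.py 586 189.1 168.5 3.325; python3 - <<'E'
from h import *
s=cam("side");t=cam("top")
a=s["pixels"][100:240,260:400,::-1]; b=t["pixels"][150:290,110:250,::-1]
cv2.imwrite("pics/st5.png",np.hstack([cv2.resize(i,(400,400),interpolation=cv2.INTER_CUBIC) for i in(a,b)]))
E
```

```text
x 0.6640884577896631 y 0.24248532497261763 z 0.7882075003566626 twist -0.13259749840931115 6.45 [586.69690168 188.98108552 169.2882075 ] -2.960499570106736 [ 0.62403518 -0.11834924  1.76160044]
```

View pics/st5.png

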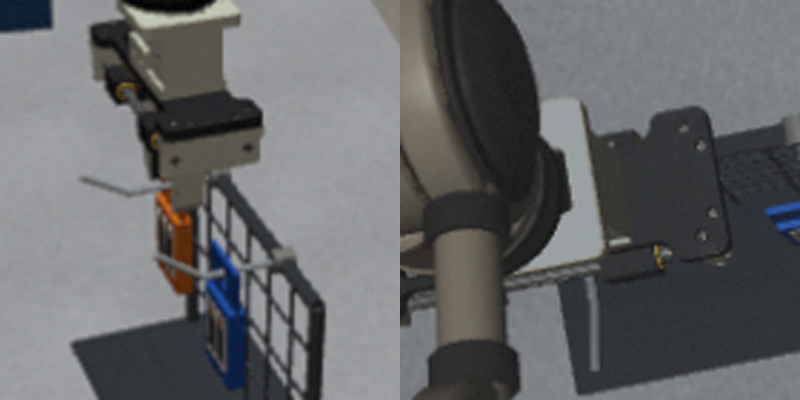

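```bash
cat > f.py <<'E'
from plant import bot
import numpy as np
F=[]
for i in range(7): bot.capture("side"); o=bot.get_obs(); F.append(np.r_[o["contact_force"],o["moment"]*10,o["tool_pos"]])
F=np.array(F);print("F,10M,p",np.round(F.mean(0),2),"sd",np.round(F[:,:3].std(0),2),o["time"],o["grip_width"])
E
python3 f.py
```

```text
F,10M,p [ 2.1000e-01  2.0000e-01  1.5500e+00  8.1000e-01 -6.2000e-01  3.7000e-01
  5.8669e+02  1.8897e+02  1.6924e+02] sd [0.37 0.49 0.51] 6.9 49.14475373609992
```

play_rows(
  commands=[
    {"x": 0,"y": 0,"z": -0.0005,"twist": 0},
    {"x": 0,"y": 0,"z": -0.001,"twist": 0},
    {"x": 0,"y": 0,"z": -0.002,"twist": 0},
    {"x": 0,"y": 0,"z": -0.003,"twist": 0},
    {"x": 0,"y": 0,"z": -0.004,"twist": 0},
    {"x": 0,"y": 0,"z": -0.0045,"twist": 0},
    {"x": 0,"y": 0,"z": -0.0045,"twist": 0},
    {"x": 0,"y": 0,"z": -0.0045,"twist": 0},
  ],
)

```text
time: 7.7
tool_pos: [586.6, 188.9, 173.6]
tcp_rot: [3.141, -0.0, -2.961]
contact_force: [0.3, 0.2, -1.0]
grip_width: 49.0
finger_force: 30.0
```

```bash
python3 f.py; python3 sh.py 586 189.1 168.5 3.325
```

```text
F,10M,p [-2.0000e-01 -0.0000e+00 -1.1400e+00  1.2000e-01 -0.0000e+00 -7.0000e-02
  5.8656e+02  1.8893e+02  1.7358e+02] sd [0.29 0.57 0.45] 8.05 49.21687425249567
x 0.5336367496501229 y 0.2554687286337014 z 5.075622536663673 twist -0.13190764631698068 8.05 [586.57092344 188.94482631 173.57562254] -2.960487529916374 [-0.39286115  0.85196249 -0.77177362]
```

play_rows(
  commands=[
    {"x": 0.003,"y": 0,"z": 0,"twist": 0},
    {"x": 0.007,"y": 0,"z": 0,"twist": 0},
    {"x": 0.011,"y": 0,"z": 0,"twist": 0},
    {"x": 0.015,"y": 0,"z": 0,"twist": 0},
    {"x": 0.019,"y": 0,"z": 0,"twist": 0},
    {"x": 0.022,"y": 0,"z": 0,"twist": 0},
    {"x": 0.025,"y": 0,"z": 0,"twist": 0},
    {"x": 0.025,"y": 0,"z": 0,"twist": 0},
  ],
)

```text
time: 8.85
tool_pos: [561.6, 184.4, 173.8]
tcp_rot: [3.142, -0.0, -2.96]
contact_force: [0.0, -0.0, -0.8]
grip_width: 49.3
finger_force: 30.0
```

```bash
python3 f.py
```

```text
F,10M,p [-3.6000e-01  9.0000e-02 -1.0800e+00  4.6000e-01  2.0000e-02  2.0000e-02
  5.6208e+02  1.8444e+02  1.7364e+02] sd [0.69 0.34 0.31] 9.2 49.09585407071325
```

play_rows(
  commands=[
    {"x": 0.002,"y": 0,"z": 0,"twist": 0},
    {"x": 0.004,"y": 0,"z": 0,"twist": 0},
    {"x": 0.006,"y": 0,"z": 0,"twist": 0},
    {"x": 0.008,"y": 0,"z": 0,"twist": 0},
    {"x": 0.01,"y": 0,"z": 0,"twist": 0},
    {"x": 0.012,"y": 0,"z": -0.001,"twist": 0},
    {"x": 0.014,"y": 0,"z": -0.002,"twist": 0},
    {"x": 0.014,"y": 0,"z": -0.002,"twist": 0},
  ],
)

```text
time: 10.0
tool_pos: [548.1, 181.9, 175.9]
tcp_rot: [3.141, 0.0, -2.961]
contact_force: [-0.5, 0.7, -0.7]
grip_width: 49.4
finger_force: 30.0
```

```bash
python3 f.py
```

```text
F,10M,p [ 2.1000e-01  7.0000e-02 -1.3200e+00  6.1000e-01 -1.0000e-01  2.0000e-02
  5.4827e+02  1.8192e+02  1.7566e+02] sd [0.34 0.37 0.4 ] 10.35 49.07991315563907
```

play_rows(
  commands=[
    {"x": 0.0015,"y": 0,"z": -0.00075,"twist": 0},
    {"x": 0.003,"y": 0,"z": -0.0015,"twist": 0},
    {"x": 0.0045,"y": 0,"z": -0.00225,"twist": 0},
    {"x": 0.006,"y": 0,"z": -0.003,"twist": 0},
    {"x": 0.007,"y": 0,"z": -0.0035,"twist": 0},
    {"x": 0.008,"y": 0,"z": -0.004,"twist": 0},
    {"x": 0.008,"y": 0,"z": -0.004,"twist": 0},
    {"x": 0.008,"y": 0,"z": -0.004,"twist": 0},
  ],
)

```text
time: 11.15
tool_pos: [540.4, 180.5, 179.7]
tcp_rot: [3.142, 0.0, -2.961]
contact_force: [0.3, 0.5, -1.3]
grip_width: 49.4
finger_force: 30.0
```

```bash
python3 f.py
```

```text
F,10M,p [-2.1000e-01 -5.0000e-02 -7.6000e-01  5.1000e-01  3.1000e-01 -2.1000e-01
  5.4038e+02  1.8047e+02  1.7958e+02] sd [0.57 0.55 0.48] 11.5 48.75950667642957
```

play_rows(
  commands=[
    {"x": 0.0,"y": 0,"z": -0.001,"twist": 0},
    {"x": 0.002,"y": 0,"z": -0.002,"twist": 0},
    {"x": 0.0035,"y": 0,"z": -0.0027,"twist": 0},
    {"x": 0.005,"y": 0,"z": -0.0035,"twist": 0},
    {"x": 0.0065,"y": 0,"z": -0.0043,"twist": 0},
    {"x": 0.008,"y": 0,"z": -0.005,"twist": 0},
    {"x": 0.008,"y": 0,"z": -0.005,"twist": 0},
    {"x": 0.008,"y": 0,"z": -0.005,"twist": 0},
  ],
)

```text
time: 12.3
tool_pos: [532.5, 179.1, 184.7]
tcp_rot: [3.141, 0.0, -2.961]
contact_force: [-0.1, -0.6, -1.0]
grip_width: 49.2
finger_force: 30.0
```

```bash
python3 f.py
```

```text
F,10M,p [-7.0000e-02 -2.7000e-01 -9.5000e-01  4.0000e-01  2.2000e-01  2.4000e-01
  5.3251e+02  1.7902e+02  1.8458e+02] sd [0.16 0.26 0.42] 12.65 49.42878405244864
```

play_rows(
  commands=[
    {"x": 0.0015,"y": 0,"z": -0.00075,"twist": 0},
    {"x": 0.003,"y": 0,"z": -0.0015,"twist": 0},
    {"x": 0.0045,"y": 0,"z": -0.00225,"twist": 0},
    {"x": 0.006,"y": 0,"z": -0.003,"twist": 0},
    {"x": 0.007,"y": 0,"z": -0.0035,"twist": 0},
    {"x": 0.008,"y": 0,"z": -0.004,"twist": 0},
    {"x": 0.008,"y": 0,"z": -0.004,"twist": 0},
    {"x": 0.008,"y": 0,"z": -0.004,"twist": 0},
  ],
)

```text
time: 13.45
tool_pos: [524.6, 177.6, 188.6]
tcp_rot: [3.142, 0.0, -2.961]
contact_force: [-0.0, -0.1, -0.4]
grip_width: 48.6
finger_force: 30.0
```

```bash
python3 f.py
```

```text
F,10M,p [-1.4000e-01  3.6000e-01 -1.3100e+00  5.2000e-01  1.8000e-01  3.0000e-02
  5.2464e+02  1.7759e+02  1.8859e+02] sd [0.39 0.4  0.29] 13.8 49.337575949463364
```

play_rows(
  commands=[
    {"x": 0.0015,"y": 0,"z": -0.00075,"twist": 0},
    {"x": 0.003,"y": 0,"z": -0.0015,"twist": 0},
    {"x": 0.0045,"y": 0,"z": -0.00225,"twist": 0},
    {"x": 0.006,"y": 0,"z": -0.003,"twist": 0},
    {"x": 0.007,"y": 0,"z": -0.0035,"twist": 0},
    {"x": 0.008,"y": 0,"z": -0.004,"twist": 0},
    {"x": 0.008,"y": 0,"z": -0.004,"twist": 0},
    {"x": 0.008,"y": 0,"z": -0.004,"twist": 0},
  ],
)

```text
time: 14.6
tool_pos: [516.8, 176.1, 192.6]
tcp_rot: [3.142, 0.0, -2.96]
contact_force: [0.8, 1.5, -1.0]
grip_width: 49.2
finger_force: 30.0
```

```bash
python3 f.py
```

```text
F,10M,p [-3.1000e-01  1.0000e-01 -8.8000e-01  5.8000e-01  2.7000e-01  1.0000e-02
  5.1677e+02  1.7615e+02  1.9259e+02] sd [0.64 0.51 0.44] 14.95 48.96603102208925
```

play_rows(
  commands=[
    {"x": 0.002,"y": 0,"z": -0.001,"twist": 0},
    {"x": 0.004,"y": 0,"z": -0.002,"twist": 0},
    {"x": 0.006,"y": 0,"z": -0.003,"twist": 0},
    {"x": 0.008,"y": 0,"z": -0.004,"twist": 0},
    {"x": 0.01,"y": 0,"z": -0.0045,"twist": 0},
    {"x": 0.013,"y": 0,"z": -0.005,"twist": 0},
    {"x": 0.016,"y": 0,"z": -0.005,"twist": 0},
    {"x": 0.02,"y": 0,"z": -0.005,"twist": 0},
  ],
)

```text
time: 15.75
tool_pos: [496.8, 172.5, 197.6]
tcp_rot: [3.142, 0.0, -2.961]
contact_force: [0.3, -0.5, -0.3]
grip_width: 49.5
finger_force: 30.0
```

```bash
python3 f.py; python3 - <<'E'
from h import *
s=cam("side")
a=s["pixels"][110:250,240:400,::-1]
cv2.imwrite("pics/s6.png",cv2.resize(a,None,fx=4,fy=4,interpolation=cv2.INTER_CUBIC))
E
```

```text
F,10M,p [ 1.0000e-01 -6.0000e-02 -1.2800e+00  5.0000e-01  2.7000e-01  3.0000e-02
  4.9687e+02  1.7252e+02  1.9765e+02] sd [0.4  0.27 0.61] 16.1 49.02957301839355
```

View pics/s6.png

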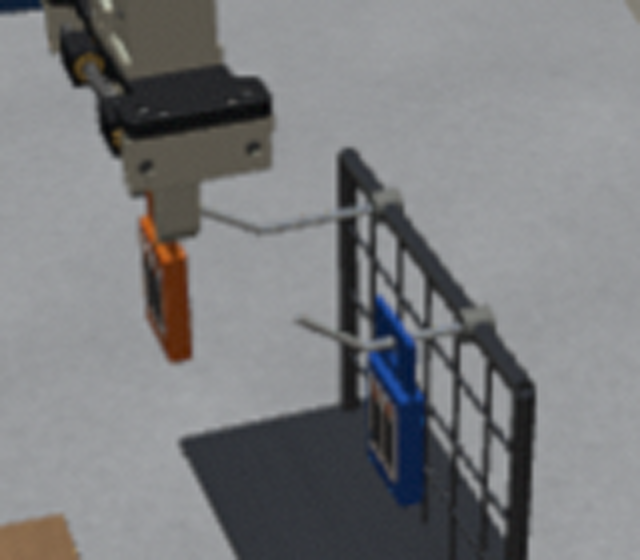

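play_rows(
  commands=[
    {"x": 0.005,"y": 0,"z": -0.01,"twist": 0},
    {"x": 0.01,"y": 0,"z": -0.025,"twist": 0},
    {"x": 0.01,"y": 0,"z": -0.045,"twist": 0},
    {"x": 0.01,"y": 0,"z": -0.065,"twist": 0},
    {"x": 0.01,"y": 0,"z": -0.085,"twist": 0},
    {"x": 0.01,"y": 0,"z": -0.1,"twist": 0},
    {"x": 0.01,"y": 0,"z": -0.11,"twist": 0},
    {"x": 0.01,"y": 0,"z": -0.115,"twist": 0},
  ],
)

```text
time: 16.95
tool_pos: [487.3, 170.8, 313.9]
tcp_rot: [3.141, 0.002, -2.96]
contact_force: [0.0, -0.2, -0.4]
grip_width: 49.2
finger_force: 30.0
```

```bash
python3 sh.py 533.8 -265.8 310 2.827; python3 - <<'E'
from h import *
t=cam("top"); print("carton",atz(t,[256,335],55),"bottle",atz(t,[397,175],115))
b=t["pixels"].astype(int); print(bot.get_obs()["grip_width"])
# divider walls of slot: profile along tray x
c=np.array([533.8,-265.8]);w=-.314
for y in(-25,0,25):
    P=[np.r_[c+[np.cos(w)*x-np.sin(w)*y,np.sin(w)*x+np.cos(w)*y],35] for x in range(-34,35,2)]
    uv=proj(t,P); g=cv2.remap(t["pixels"],uv[:,0].astype(np.float32)[None],uv[:,1].astype(np.float32)[None],cv2.INTER_LINEAR)[0,:,1]
    print(y,g.tolist())
E
```

```text
x 32.88814044107132 y -437.82084679978095 z 3.908861872952741 twist 28.4023972594753 16.95 [487.28373144 170.78328007 313.90886187] -2.9604699595423276 [ 0.03344661 -0.23415805 -0.41085238]
carton [412.61682738  73.68641632] bottle [ 697.01902208 -186.3463102 ]
49.637214306367426
-25 [131, 131, 130, 130, 131, 130, 127, 106, 70, 107, 123, 115, 127, 131, 129, 129, 129, 128, 128, 130, 128, 126, 84, 52, 105, 125, 126, 127, 128, 128, 128, 127, 127, 127, 127]
0 [133, 133, 132, 133, 132, 131, 132, 98, 60, 112, 129, 128, 130, 130, 132, 132, 132, 131, 130, 131, 131, 121, 84, 58, 96, 121, 121, 127, 129, 129, 115, 106, 104, 104, 111]
25 [116, 130, 134, 134, 134, 134, 134, 103, 63, 97, 125, 124, 130, 132, 132, 131, 132, 132, 133, 132, 131, 118, 79, 58, 90, 127, 119, 128, 129, 130, 131, 129, 129, 130, 131]
```

play_rows(
  commands=[
    {"x": 0.002,"y": -0.02,"z": 0.004,"twist": 2},
    {"x": 0.004,"y": -0.055,"z": 0.004,"twist": 5},
    {"x": 0.007,"y": -0.095,"z": 0.004,"twist": 8},
    {"x": 0.01,"y": -0.135,"z": 0.004,"twist": 11},
    {"x": 0.013,"y": -0.175,"z": 0.004,"twist": 14},
    {"x": 0.016,"y": -0.215,"z": 0.004,"twist": 17},
    {"x": 0.019,"y": -0.255,"z": 0.004,"twist": 20},
    {"x": 0.022,"y": -0.295,"z": 0.004,"twist": 22},
  ],
)

```text
time: 17.8
tool_pos: [518.3, -124.9, 307.9]
tcp_rot: [3.141, -0.001, 2.937]
contact_force: [0.5, 0.1, 0.1]
grip_width: 48.8
finger_force: 30.0
```

```bash
python3 sh.py 533.8 -265.8 310 2.827
```

```text
x -43.84218080055523 y -134.76967760966565 z -2.133436699846925 twist 6.2818431059316575 17.8 [ 518.30400469 -124.92815416  307.8665633 ] 2.9366388452922143 [0.46473307 0.10614844 0.12030174]
```

play_rows(
  commands=[
    {"x": -0.012,"y": -0.035,"z": 0.01,"twist": 2},
    {"x": -0.023,"y": -0.07,"z": 0.03,"twist": 4},
    {"x": -0.033,"y": -0.1,"z": 0.05,"twist": 6},
    {"x": -0.04,"y": -0.125,"z": 0.07,"twist": 6.3},
    {"x": -0.044,"y": -0.134,"z": 0.09,"twist": 6.3},
    {"x": -0.044,"y": -0.134,"z": 0.11,"twist": 6.3},
    {"x": -0.044,"y": -0.134,"z": 0.12,"twist": 6.3},
    {"x": -0.044,"y": -0.134,"z": 0.12,"twist": 6.3},
  ],
)

```text
time: 18.6
tool_pos: [533.9, -262.8, 186.7]
tcp_rot: [3.14, -0.004, 2.829]
contact_force: [0.5, 0.6, -0.7]
grip_width: 49.2
finger_force: 30.0
```

```bash
python3 sh.py 533.6 -265.8 120 2.827; python3 f.py; python3 sh.py 533.6 -265.8 120 2.827;python3 - <<'E'
from h import *
# outline of orange pack in both views vs model
s=cam("side");t=cam("top");o=bot.get_obs();p=o["tool_pos"]
R=Ro.from_euler("z",o["tcp_rot"][2]-np.pi)
for n,c in(("s",s),("t",t)):
    b=c["pixels"].astype(int); m=(b[...,0]>2*b[...,2])&(b[...,0]>1.5*b[...,1])&(b[...,0]>70); v=np.argwhere(m)
    e=proj(c,p+R.apply([(a,d,z) for z in(-71.75,-3.75) for a in(-7,7) for d in(-25,25)]))
    v=v[(abs(v-e.mean(0)[::-1])<40).all(1)]
    print(n,"seen box",v.min(0)[::-1],v.max(0)[::-1],"model",e.min(0).round(1),e.max(0).round(1))
E
```

```text
x -0.6600133664427659 y -2.97080665998033 z 66.65312207010297 twist 0.10499958873590227 18.6 [ 533.88608077 -262.77023637  186.65312207] 2.8288325885366814 [ 0.47246268  0.59636648 -0.71666126]
F,10M,p [ 2.4000e-01 -2.2000e-01 -7.7000e-01 -7.0000e-02  1.3000e-01  1.4000e-01
  5.3518e+02 -2.6342e+02  1.8944e+02] sd [0.62 0.51 0.34] 18.95 48.999873775395756
x 0.8184411051017343 y -2.672556642518953 z 69.58749442437013 twist 0.12049966458960383 18.95 [ 535.20042519 -263.50848433  189.58749442] 2.8291031158946374 [-1.041516   -0.557806   -0.35074757]
s seen box [325 321] [333 352] model [324.1 301.6] [337.9 354.8]
t seen box [461 260] [464 261] model [429.2 253.1] [472.2 272.1]
```

play_rows(
  commands=[
    {"x": 0.001,"y": -0.0025,"z": 0.01,"twist": 0},
    {"x": 0.001,"y": -0.0025,"z": 0.022,"twist": 0},
    {"x": 0.001,"y": -0.0025,"z": 0.035,"twist": 0},
    {"x": 0.001,"y": -0.0025,"z": 0.048,"twist": 0},
    {"x": 0.001,"y": -0.0025,"z": 0.06,"twist": 0},
    {"x": 0.001,"y": -0.0025,"z": 0.07,"twist": 0},
    {"x": 0.001,"y": -0.0025,"z": 0.07,"twist": 0},
    {"x": 0.001,"y": -0.0025,"z": 0.07,"twist": 0},
  ],
)

```text
time: 19.85
tool_pos: [533.2, -265.6, 118.5]
tcp_rot: [3.141, -0.0, 2.829]
contact_force: [0.6, 0.9, -0.7]
grip_width: 49.1
finger_force: 30.0
```

```bash
python3 f.py; python3 sh.py 533.6 -265.8 76.5 2.827;python3 - <<'E'
from h import *
s=cam("side");o=bot.get_obs();p=o["tool_pos"]
R=Ro.from_euler("z",o["tcp_rot"][2]-np.pi)
pr=lambda P:np.round(proj(s,P),1).tolist()
print("pack near bottom L,R model",pr(p+R.apply([(-7,-25,-71.75),(7,-25,-71.75)])))
W=lambda P:Ro.from_euler("z",-.314).apply(P)+[533.6,-265.8,0]
print("slot near rim inner L,R, far",pr(W([(-13,-37,35),(13,-37,35),(-13,37,35),(13,37,35)])))
b=s["pixels"]
for r in(366,372,376,380,384,388,392,396): print(r," ".join("%d/%d/%d"%tuple(v) for v in b[r,314:352:2]))
E
```

```text
F,10M,p [-2.2000e-01  2.7000e-01 -9.8000e-01 -6.0000e-02 -5.0000e-02 -4.0000e-02
  5.3342e+02 -2.6577e+02  1.1918e+02] sd [0.38 0.54 0.38] 20.2 49.087422710318116
x -0.36213358534506085 y -0.016025412433822647 z 42.52420348414388 twist 0.10013435267406491 20.2 [ 533.26037581 -265.67329975  119.02420348] 2.8287476741485156 [-0.51340492  0.31695521 -1.61799442]
pack near bottom L,R model [[324.3, 382.0], [332.6, 383.0]]
slot near rim inner L,R, far [[320.0, 391.7], [335.3, 393.6], [326.9, 358.0], [341.4, 359.7]]
366 18/62/29 22/62/30 21/63/30 18/62/28 21/66/31 102/60/25 107/49/14 109/52/20 109/48/13 87/52/32 45/37/30 22/63/29 21/64/31 22/70/32 50/140/68 19/55/27 19/64/28 19/63/29 18/62/29
372 78/137/95 48/137/65 48/138/68 48/136/67 45/131/65 99/84/38 109/51/21 108/52/20 110/52/19 81/39/22 57/130/66 49/138/67 49/138/68 51/143/70 18/57/26 46/133/64 46/134/64 47/136/66 40/120/57
376 129/133/143 91/136/107 45/136/65 45/135/65 44/130/62 77/66/29 106/48/12 106/48/16 108/50/16 77/44/16 48/135/66 48/137/66 48/136/66 47/135/65 16/51/24 48/138/67 48/137/67 47/136/66 47/136/65
380 83/83/86 49/123
[... 229 characters left out ...]
/43 48/138/67 47/137/67 47/137/66 47/136/66 48/137/66 47/135/65 49/140/68 17/53/22 46/135/65 46/135/65 47/136/66 67/135/64 168/135/72
388 49/138/67 47/136/66 45/131/63 48/137/67 11/43/19 43/128/61 49/138/68 47/136/65 47/137/66 46/135/65 46/136/65 46/135/67 48/139/68 13/52/22 50/139/69 46/136/65 45/135/65 95/118/57 169/135/71
392 48/132/65 48/139/69 48/138/66 34/100/48 22/67/31 46/134/65 46/137/66 45/135/65 47/135/66 50/138/68 48/137/67 42/121/58 32/96/45 34/99/49 48/137/67 45/135/65 46/136/65 91/101/49 107/80/38
396 21/65/29 21/65/33 18/64/29 21/64/29 21/64/31 21/63/30 20/65/31 25/75/36 30/91/44 32/95/46 34/95/46 39/111/55 50/137/68 54/148/73 51/140/69 51/138/68 53/145/70 49/137/67 45/126/61
```

play_rows(
  commands=[
    {"x": 0,"y": 0,"z": 0.006,"twist": 0},
    {"x": 0,"y": 0,"z": 0.012,"twist": 0},
    {"x": 0,"y": 0,"z": 0.018,"twist": 0},
    {"x": 0,"y": 0,"z": 0.024,"twist": 0},
    {"x": 0,"y": 0,"z": 0.03,"twist": 0},
    {"x": 0,"y": 0,"z": 0.035,"twist": 0},
    {"x": 0,"y": 0,"z": 0.038,"twist": 0},
    {"x": 0,"y": 0,"z": 0.038,"twist": 0},
  ],
)

```text
time: 21.05
tool_pos: [532.9, -265.4, 80.0]
tcp_rot: [3.141, -0.001, 2.829]
contact_force: [-0.7, -0.0, -0.0]
grip_width: 49.4
finger_force: 30.0
```

```bash
python3 f.py
```

```text
F,10M,p [-2.4000e-01 -1.4000e-01 -1.1100e+00  2.0000e-02  5.0000e-02 -2.0000e-02
  5.3323e+02 -2.6566e+02  8.0800e+01] sd [0.6  0.28 0.24] 21.4 49.50787179257164
```

Free in the slot, about 4 mm above the floor; feel for the floor.

play_rows(
  commands=[
    {"x": 0,"y": 0,"z": 0.001,"twist": 0},
    {"x": 0,"y": 0,"z": 0.002,"twist": 0},
    {"x": 0,"y": 0,"z": 0.003,"twist": 0},
    {"x": 0,"y": 0,"z": 0.0035,"twist": 0},
    {"x": 0,"y": 0,"z": 0.004,"twist": 0},
    {"x": 0,"y": 0,"z": 0.004,"twist": 0},
    {"x": 0,"y": 0,"z": 0.004,"twist": 0},
    {"x": 0,"y": 0,"z": 0.004,"twist": 0},
  ],
)

```text
time: 22.2
tool_pos: [533.4, -265.6, 77.1]
tcp_rot: [3.142, 0.001, 2.829]
contact_force: [-0.5, 1.0, 5.2]
grip_width: 49.3
finger_force: 30.0
```

```bash
python3 f.py
```

```text
F,10M,p [-1.0000e-02  1.5600e+00  5.3500e+00  2.1100e+00  4.6000e-01 -1.7000e-01
  5.3339e+02 -2.6564e+02  7.7060e+01] sd [0.28 0.56 0.26] 22.55 48.974753711706505
```

play_rows(
  commands=[
    {"x": 0,"y": 0,"z": -0.0005,"twist": 0},
    {"x": 0,"y": 0,"z": -0.0005,"twist": 0},
    {"x": 0,"y": 0,"z": -0.0005,"twist": 0},
    {"x": 0,"y": 0,"z": -0.0005,"twist": 0},
    {"x": 0,"y": 0,"z": -0.0005,"twist": 0},
    {"x": 0,"y": 0,"z": -0.0005,"twist": 0},
    {"x": 0,"y": 0,"z": -0.0005,"twist": 0},
    {"x": 0,"y": 0,"z": -0.0005,"twist": 0},
  ],
  jaw=0.15,
)

```text
time: 23.35
tool_pos: [533.1, -265.6, 77.1]
tcp_rot: [3.142, 0.0, 2.829]
contact_force: [0.6, -0.3, -0.6]
grip_width: 77.8
finger_force: 0.0
```

play_rows(
  commands=[
    {"x": 0,"y": 0,"z": -0.003,"twist": 0},
    {"x": 0,"y": 0,"z": -0.01,"twist": 0},
    {"x": 0,"y": 0,"z": -0.025,"twist": 0},
    {"x": 0,"y": 0,"z": -0.045,"twist": 0},
    {"x": 0,"y": 0,"z": -0.07,"twist": 0},
    {"x": 0,"y": 0,"z": -0.1,"twist": 0},
    {"x": 0,"y": 0,"z": -0.13,"twist": 0},
    {"x": 0,"y": 0,"z": -0.16,"twist": 0},
  ],
)

```text
time: 24.15
tool_pos: [533.0, -265.5, 239.1]
tcp_rot: [-3.141, 0.001, 2.829]
contact_force: [0.3, -0.5, -0.1]
grip_width: 77.8
finger_force: 0.0
```

```bash
python3 f.py; python3 - <<'E'
from h import *
s=cam("side");t=cam("top")
W=lambda P:Ro.from_euler("z",-.314).apply(P)+[533.4,-265.7,0]
for n,c in(("s",s),("t",t)):
    b=c["pixels"].astype(int); m=(b[...,0]>1.5*b[...,1])&(b[...,0]>1.8*b[...,2])&(b[...,0]>60); v=np.argwhere(m)
    H=W([(a,d,105) for a in(-2,2) for d in(-23,23)]); S=W([(a,d,73) for a in(-7,7) for d in(-25,25)]); B=W([(a,d,35) for a in(-7,7) for d in(-25,25)])
    e=proj(c,np.r_[H,S,B]); v=v[(abs(v-e.mean(0)[::-1])<40).all(1)]
    print(n,"seen",v.min(0)[::-1],v.max(0)[::-1],"model",e.min(0).round(1),e.max(0).round(1))
    for r in range(*( (318,392,8) if n=="s" else (250,286,4))): u=v[v[:,0]==r,1]; print(r,(u.min(),u.max(),len(u)) if len(u) else None)
E
```

```text
F,10M,p [ 3.4000e-01  9.0000e-02  3.5000e-01  8.0000e-02 -0.0000e+00 -1.3000e-01
  5.3352e+02 -2.6584e+02  2.3916e+02] sd [0.71 0.53 1.98] 24.5 78.40687070302104
s seen [324 337] [335 393] model [324.2 338.2] [337.  387.4]
318 None
326 None
334 None
342 (np.int64(330), np.int64(332), 3)
350 (np.int64(329), np.int64(333), 5)
358 (np.int64(327), np.int64(334), 8)
366 (np.int64(325), np.int64(333), 9)
374 (np.int64(325), np.int64(332), 8)
382 (np.int64(324), np.int64(332), 9)
390 (np.int64(325), np.int64(332), 8)
t seen [424 266] [447 274] model [418.6 259. ] [455.1 274.7]
250 None
254 None
258 None
262 None
266 (np.int64(431), np.int64(433), 3)
270 (np.int64(433), np.int64(439), 5)
274 (np.int64(446), np.int64(447), 2)
278 None
282 None
```

```bash
python3 -c "
from plant import bot
print(bot.close_job())"
```

```text
the job is handed in; nothing more can be done
None
```

The orange pack came off its peg with no sign of forcing, is standing upright on the floor of the tray's middle slot and has been released. Nothing suggests the blue pack, bottle or carton was disturbed, though I took no final picture of them. The job was handed in at about 24.5 s.

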